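# Seat a glass calibration plate against rail and stop screw, and clip it

### The arm

A 7-joint arm with a two-finger parallel gripper is mounted at the origin on the work surface; the furniture and walls round the work are solid. World frame = base frame: x ahead of the robot, y to its left, z up, the work surface at z = 0. Lengths are in mm, angles in degrees, forces in N, time in s.
With the tool pointing down it reaches from about 400 to 875 mm from the base axis. Payload 6.5 kg.
Tool frame: the origin (TCP) lies at the very end of the fingers, on their centre line; the grasp point (between the pads) lies 19 mm behind it; z points along the fingers, y is the line along which they close (so a half turn about z gives the same grasp; the last joint's range is limited). The gripper opens to 85 mm and grips with 20 to 120 N. Pads are 22 mm wide; open, the fingers measure 114 mm over their backs; the gripper's body (76 mm by 85 mm) begins 54 mm behind the grasp point. The pads swing forward as they close: fully open they stand 13 mm farther back than shut.
Start: joints at [60.149, 30.733, -0.252, 88.115, 0.149, 61.152, -4.079], TCP at [285.528, -583.921, 231.29] pointing down, gripper open.
Joint ranges: [-154.64, 154.64], [-21.42, 123.67], [-72.66, 72.17], [13.99, 137.28], [-74.86, 254.86], [10.95, 109.41], [-158.01, 158.01]. Speed limits (degrees/s): [136.94, 136.94, 180, 180, 180, 180, 180].

### API

Orientations are given as a 3x3 rotation matrix whose columns are the frame's x, y, z axes.
In Python, from plant import ctrl gives the robot as it stands. The module is installed in compiled form; this text tells all that it offers.
- The arm moves only by the tool arm_command, never from a script. Its argument "increments" is a list of rows, each an object of numbers: "tx", "ty", "tz": the shift along the tool's x, y, z in mm; "twist": the turn about the tool's z in rad. A call has 1 to 20 rows; each row is the pose to reach, as a shift and turn from the pose commanded when the call began, along the tool's axes at that moment; what a row does not reach only later rows make up. A row lasts 1/12 s, in which the tool goes at most 41.7 mm and 7.16 degrees, less where a joint would pass 70% of its speed; a pose out of reach is approached as far as the arm can. A call with a gripper value outside its range is refused whole. "fingers" is the gripper's target within -1 to 1 (shut at 1, half-way at 0, fully open at -1), set as the call begins (left out, the last holds). The fingers move at their own pace and stop on an object; "grip_force" is the grip in N (left out, the last holds). Time passes only in rows, so rows that repeat a pose let the fingers close. It gives the time, the measured TCP pose, the force, the opening and the grip force at its end, in the units of the state.
- ctrl.get_state(): the state, without advancing time (a new reading comes with each control period).
- ctrl.camera(name): name is "scene" or "side" or "wrist"; returns the picture (384x512x3 uint8, red, green, blue); there is no depth.
- ctrl.camera_info(name): a dict with "fx", "fy", "cx", "cy" (pixels), "world_from_camera" (4x4, takes a point from camera to world coordinates); the wrist camera has in their place "T_tool_cam" (4x4, takes a point from camera to tool coordinates, whose origin is the TCP and whose axes are the flange's). Camera axes: x right, y down, z forward; pixel columns grow to the right and rows downward; lengths in mm; the calibration is good to about 2 mm. A picture is of the moment at which its call begins: read the wrist's pose just before it. camera_info takes no time and is no camera call.
- ctrl.hand_in(): hands the job in; it is judged then, once.
Trained networks look in the newest picture that a camera, given by its name, has taken for a name from the list of things; names that differ only in an ending like _2 or _b are one class to them, and where a whole thing is asked for, a point or a joint stands for the part that bears it (a point fixed in the world has none). Each returns a list of dicts, best first, with "score" (0 to 1); they miss things now and then, are a little off and sometimes report something else, mostly with a low value. They report only what shows in the picture. A call takes as long as a camera call.
- ctrl.trace(name, camera): "mask" (384x512 bool, what is visible of it) and "box" ([left, top, right, bottom] in pixels, round what is visible of it).
The state is a dict: "time": time; "joints": joint angles; "joint_vel": joint speeds; "joint_efforts": joint torques, N m; "eef_pos": TCP position; "ee_rot": TCP orientation; "contact_force": force on the tool from outside, world axes, zero at the start; "ft_torque": the same for the moment, N m; "width": finger opening in mm; "grasp_force": force on a finger pad.
Only numpy, scipy, OpenCV 4.12 (cv2) and the standard library are available. Lean on these libraries where they do the work, as an engineer would, in place of code of your own. Each camera call takes 0.05 s, during which the arm holds its last target. There are 200 camera calls.

### The job

Take the blue-handled nudging stick from its wooden stand and, with its white tip, push the white opal-glass calibration plate flat across the black stage: first until its long edge bears lightly but squarely along the whole steel rail at the back, then along the rail until its short edge bears against the tip of the adjustable brass stop screw at the left, wherever that is set. At each, keep a light press of about 5 N for about half a second so that it really touches; the glass chips at about 10 N, and the gripper itself must not touch it. Then swing the brass clip well across the plate by its black knob, put the stick back upright in the hole it came from, and leave everything else as it stands.

Things in the scene. Friction and masses are not known exactly. Their poses are not given: they have to be found in the camera images.
- stage: Black locating stage, fixed to the table; deck 136 mm (x) by 184 mm (y), deck top 18 mm above its origin, which is the centre of its underside on the table. Its x axis points to the rail at the back, its y axis to the end stop on the left.
- rail: Steel rail fixed on the stage, 8 mm high above the deck, 10 mm wide, 124 mm long along stage y; rigid. Origin: foot of the middle of its front face, which looks to stage -x, at stage x = 35, y = -4, z = 18 mm; axes as the stage's, so the rail lies at its own x = 0 to 10 mm.
- stop: Steel stop block on the stage, 26 mm (x) by 10 mm (y) by 9 mm high, with a brass screw through it. Origin: foot of the middle of its face that looks to stage -y, at stage x = 10, y = 60, z = 18 mm; axes as the stage's. The screw's round tip (6 mm, 3.5 mm above the deck) stands 2 to 20 mm out of that face; the setting differs each time and is not reported: feel for it. It is locked.
- plate: White opal-glass calibration plate with black dots, 50 mm (its x) by 75 mm (its y) by 6 mm, about 55 g, loose on the deck; origin: centre of its underside. Its centre starts 12 to 26 mm short of home in stage x and 10 to 43 mm in y, up to 0.2 rad askew. Home: centre 25 mm from the rail's face, left edge on the screw. Slides with under 1 N, but pushed while askew it can bind on the rail.
- plate_far_left (a point): Corner of the plate, lower edge, that belongs to the rail and the stop's side (plate x = +25, y = +37.5 mm).
- plate_far_right (a point): The other end of the long edge that belongs against the rail (plate x = +25, y = -37.5 mm).
- plate_left_end (a point): Middle of the short edge that belongs against the stop screw (plate x = 0, y = +37.5 mm).
- clip (a joint): Brass clip, turning about an upright pin at stage x = 54, y = 20 mm. 0: parked above the rail, pointing to stage -y; grows as it swings to the front over the plate (1.5: its stop). At angle a it points from the pin to (-sin a, -cos a) in stage x, y. Starts at 0 to 0.25, needs about 0.5 N at the knob, stays where left. Clear of rail and plate: 9.5 to 16 mm above the deck.
- clip_knob (a point): Middle of the upright black knob on the clip's free end, 56 mm from the pin: 10 mm diameter, from 11.5 to 18.5 mm above the deck (this point is 15 mm above it). Push it from the side.
- stand: Light wooden stand, fixed to the table, 56 mm (x) by 90 mm (y) by 20 mm high; origin: centre of its underside. Two upright bores of 12 mm with a 2 mm chamfer, 14 mm deep, at its y = -20 mm (the stick's) and +22 mm (empty).
- bore_floor (a point): Centre of the floor of the stick's bore, 6 mm above the table (stand x = 0, y = -20 mm).
- stick: Nudging stick, 64 mm long, about 35 g, standing upright in its bore at the start, up to 0.8 mm off its middle; origin: centre of its flat foot. The lowest 14 mm is the white tip, 9.6 mm in diameter, then a short steel neck, and from 19 mm above the foot to the top a square blue handle of 14 mm by 14 mm; its x and y axes are square to the handle's faces.
- mortar: White bowl-shaped mortar, 69 mm across, 47 mm high, to the right; loose; leave it alone. Origin: centre of its underside.
- beaker: Small clear beaker, 40 mm across, 60 mm high, to the left; loose; leave it alone. Origin: centre of its underside.

How it is judged (in metres and radians):
On the way, in this order (a step that is already met when the one before it is completed fails the run):
1. the stick presses the plate's long edge flush against the rail (both ends within 1.5 mm) with at least 2 N (x of each of plate_far_left, plate_far_right in the frame of rail above -0.0015 m and contact force between plate and rail above 2 N and contact force between stick and plate above 1 N), for 0.2 s.
2. the stick presses the plate's short edge against the stop screw with at least 2 N, its long edge still within 1.5 mm of the rail (x of each of plate_far_left, plate_far_right in the frame of rail above -0.0015 m and y of plate_left_end in the frame of stop above -0.0215 m and contact force between plate and stop above 0.02 N and contact force between plate and stop above 2 N and contact force between stick and plate above 1 N), for 0.2 s.
3. the clip is swung over the seated plate (x of each of plate_far_left, plate_far_right in the frame of rail above -0.0015 m and y of plate_left_end in the frame of stop above -0.0215 m and contact force between plate and stop above 0.02 N and value of joint clip above 0.75 rad), for 0.2 s.
At the end, for the whole second after the job is handed in: Plate flat on the deck, its long edge within 1.5 mm of the rail at both ends, its short edge still touching the stop screw; clip turned at least 0.75 rad, well over the plate; stick released, at rest in its own bore, foot within 9 mm of the floor centre (6 mm sideways), upright within 0.2 rad (all of step 3 and z of plate in the frame of rail below 0.0015 m and angle between plate's own z axis and vertical below 0.03 rad and horizontal distance between stick and bore_floor below 0.006 m and distance between stick and bore_floor below 0.009 m and angle between stick's own z axis and vertical below 0.2 rad and linear speed of stick below 0.02 m/s and linear speed of plate below 0.01 m/s).
It fails at once if the stick or a steel edge presses on the glass plate with more than 10 N (contact force between stick and plate above 10 N or contact force between plate and rail above 10 N or contact force between plate and stop above 10 N).
It fails at once if the gripper or arm touches the plate (contact force between any of the fingers, the arm and plate above 0.3 N).
It fails at once if the mortar or the beaker is moved by more than 20 mm (distance of any of mortar, beaker from where it was at the start of the episode above 0.02 m).
It also fails if it takes over 72 s, if anything falls off the work surface, if the arm or the gripper's body presses on something with over 40 N, if the wrist force passes 120 N, or if a joint passes its speed limit or range.

## Working session

There is one attempt and no reset: what is moved stays moved. The work goes in short steps, Python scripts to look and compute and a tool call to move; the robot and the scene stay as the last step left them, time stands still between calls to the robot, and variables do not carry over. Pictures are saved under pics/ and viewed, at most 10 in all, crops included, and the job is handed in when it is done.

Besides the shell and the picture viewer there is one more tool, called after ">>>" as name([rows], argument=value, ...), one row to a line, values as JSON. arm_command: Moves the arm, as the interface text tells. Its arguments: {"type":"object","properties":{"increments":{"type":"array","items":{"type":"object","properties":{"tx":{"type":"number"},"ty":{"type":"number"},"tz":{"type":"number"},"twist":{"type":"number"}}}},"fingers":{"type":"number"},"grip_force":{"type":"number"}},"required":["increments"]}

```bash
mkdir -p pics
cat > h.py <<'E'
import numpy as np, cv2
from plant import ctrl
def save(n,f,crop=None,s=1):
    im=ctrl.camera(n)
    if crop: im=im[crop[1]:crop[3],crop[0]:crop[2]]
    if s!=1: im=cv2.resize(im,None,fx=s,fy=s,interpolation=cv2.INTER_CUBIC)
    cv2.imwrite('pics/'+f,im[:,:,::-1]); 
def cam(n):
    i=ctrl.camera_info(n); 
    if n=='wrist':
        s=ctrl.get_state(); T=np.eye(4); T[:3,:3]=s['ee_rot']; T[:3,3]=s['eef_pos']; T=T@np.array(i['T_tool_cam'])
    else: T=np.array(i['world_from_camera'])
    return i,T
def toz(n,uv,z):
    i,T=cam(n); uv=np.atleast_2d(uv).astype(float)
    d=np.c_[(uv[:,0]-i['cx'])/i['fx'],(uv[:,1]-i['cy'])/i['fy'],np.ones(len(uv))]@T[:3,:3].T
    o=T[:3,3]; return o+d*((z-o[2])/d[:,2])[:,None]
def proj(n,p):
    i,T=cam(n); q=(np.atleast_2d(p)-T[:3,3])@T[:3,:3]
    return np.c_[i['fx']*q[:,0]/q[:,2]+i['cx'],i['fy']*q[:,1]/q[:,2]+i['cy']]
E
python3 - <<'E'
from h import *
np.set_printoptions(precision=2,suppress=True)
s=ctrl.get_state()
for k in s: print(k,s[k])
for n in ['scene','side','wrist']:
    i,T=cam(n); print(n,i['fx'],T)
ims=[]
for n in ['scene','side']:
    save(n,n+'0.png')
    for o in ['stage','plate','stick','stand','clip_knob','stop','rail','mortar','beaker']:
        r=ctrl.trace(o,n); print(n,o,[(round(x['score'],2),x['box']) for x in r[:2]])
E
```

```text
time 0.0
joints [60.15 30.78 -0.25 88.17  0.15 61.15 -4.08]
joint_vel [-0.08  0.06  0.    0.   -0.01 -0.02  0.05]
joint_efforts [ -0.   -58.34   1.05 -25.91   0.01   0.01   0.  ]
eef_pos [ 285.25 -583.37  230.43]
ee_rot [[ 0.9   0.44 -0.  ]
 [ 0.44 -0.9   0.  ]
 [-0.   -0.   -1.  ]]
contact_force [-0.7   0.86  0.9 ]
ft_torque [-0.   -0.   -0.03]
grasp_force 0.0
width 85.22509308962377
scene 471.819811299458 [[  -0.71   -0.34    0.61 -272.37]
 [  -0.7     0.34   -0.63  770.74]
 [   0.01   -0.87   -0.48  604.1 ]
 [   0.      0.      0.      1.  ]]
side 370.26774215828095 [[ -0.87  -0.28   0.4  102.97]
 [ -0.49   0.5   -0.72 669.13]
 [  0.    -0.82  -0.57 551.62]
 [  0.     0.     0.     1.  ]]
wrist 318.6730645165536 [[   0.44   -0.87   -0.24  345.42]
 [  -0.9    -0.42   -0.12 -554.69]
 [  -0.      0.27   -0.96  372.82]
 [   0.      0.      0.      1.  ]]
scene stage [(0.85, [205.9, 178.9, 291.9, 223.6])]
scene plate [(0.86, [238.7, 190.9, 273.1, 208.5])]
scene stick [(0.67, [177.0, 222.6, 185.7, 247.0])]
scene stand [(0.61, [147.5, 236.0, 198.0, 271.0])]
scene clip_knob [(0.75, [238.0, 190.0, 272.0, 207.6])]
scene stop [(0.45, [214.4, 197.0, 226.2, 203.3])]
scene rail [(0.55, [218.3, 181.3, 265.1, 197.7])]
scene mortar [(0.64, [343.4, 166.1, 368.6, 189.6])]
scene beaker [(0.57, [194.1, 243.0, 215.2, 280.4])]
side stage [(0.57, [208.9, 187.0, 300.2, 246.1])]
side plate [(0.68, [245.6, 197.4, 284.8, 222.4])]
side stick [(0.63, [208.4, 266.2, 221.9, 287.4])]
side stand [(0.73, [179.9, 272.1, 237.8, 321.1])]
side clip_knob [(0.46, [236.6, 190.9, 256.3, 201.8])]
side stop [(0.47, [226.5, 212.5, 240.3, 222.8])]
side rail [(0.48, [227.6, 190.0, 267.1, 209.5])]
side mortar [(0.86, [334.3, 157.4, 359.4, 178.0])]
side beaker [(0.83, [246.3, 282.4, 265.7, 323.6])]
```

Run:
```python
from h import *
np.set_printoptions(precision=1,suppress=True)
a=cv2.imread('pics/scene0.png')[150:300,130:390]; a=cv2.resize(a,(780,450),interpolation=cv2.INTER_CUBIC)
cv2.imwrite('pics/a.png',a)
def c(b): return [(b[0]+b[2])/2,(b[1]+b[3])/2]
print('stage',toz('scene',c([205.9,178.9,291.9,223.6]),12),toz('side',c([208.9,187,300.2,246.1]),12))
print('plate',toz('scene',c([238.7,190.9,273.1,208.5]),22),toz('side',c([245.6,197.4,284.8,222.4]),22))
print('sticktop',toz('scene',[181.3,224.5],69),toz('side',[215,268],69))
print('stand',toz('scene',[172.7,253.5],12),toz('side',[208.8,296],12))
print('mortar',toz('scene',[356,178],23),toz('side',[347,168],23))
print('beaker',toz('scene',[204.6,261.7],30),toz('side',[256,303],30))
```

```text
stage [[443.1  51.5  12. ]] [[445.9  69.3  12. ]]
plate [[424.3  46.   22. ]] [[430.1  45.8  22. ]]
sticktop [[405.2 287.6  69. ]] [[397.7 296.7  69. ]]
stand [[402.2 317.1  12. ]] [[402.3 316.6  12. ]]
mortar [[ 315.3 -226.8   23. ]] [[ 321.6 -237.6   23. ]]
beaker [[315.7 302.7  30. ]] [[311.4 300.9  30. ]]
```

View pics/a.png

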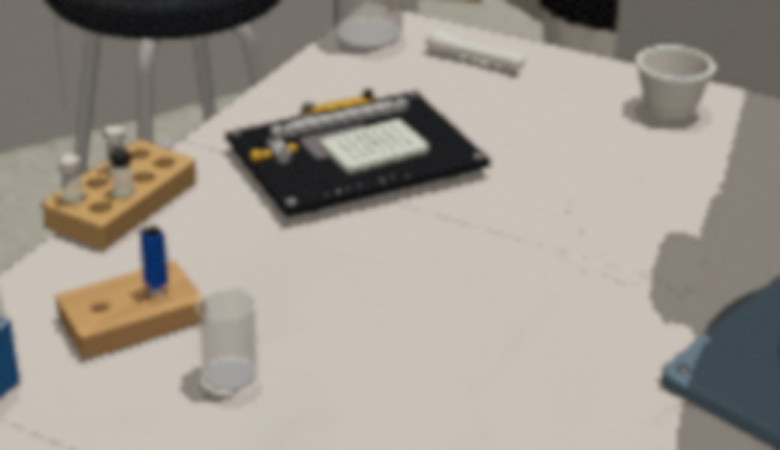

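Run:
```python
from h import *
np.set_printoptions(precision=1,suppress=True)
print(toz('scene',[[218.3,197],[265,183]],26),toz('side',[[228,209],[267,190]],26))
```

```text
[[494.  107.4  26. ]
 [463.4 -28.1  26. ]] [[506.1  90.4  26. ]
 [463.5 -25.9  26. ]]
```

>>> arm_command([
  {"tx":40,"ty":-52,"tz":0},
  {"tx":60,"ty":-78},
  {"tx":80,"ty":-104},
  {"tx":100,"ty":-130},
  {"tx":120,"ty":-156},
  {"tx":140,"ty":-182},
  {"tx":160,"ty":-208},
  {"tx":180,"ty":-234},
  {"tx":200,"ty":-260},
  {"tx":220,"ty":-286},
  {"tx":240,"ty":-312},
  {"tx":260,"ty":-338},
  {"tx":280,"ty":-364},
  {"tx":300,"ty":-390},
  {"tx":320,"ty":-416},
  {"tx":340,"ty":-442},
  {"tx":360,"ty":-468},
  {"tx":380,"ty":-494,"tz":20},
  {"tx":404,"ty":-519,"tz":40},
  {"tx":404,"ty":-519,"tz":60},
])

```text
invalid input
```

>>> arm_command([
  {"tx":20,"ty":-26,"tz":0,"twist":0},
  {"tx":40,"ty":-52,"tz":0,"twist":0},
  {"tx":60,"ty":-78,"tz":0,"twist":0},
  {"tx":80,"ty":-104,"tz":0,"twist":0},
  {"tx":100,"ty":-130,"tz":0,"twist":0},
  {"tx":120,"ty":-156,"tz":0,"twist":0},
  {"tx":140,"ty":-182,"tz":0,"twist":0},
  {"tx":160,"ty":-208,"tz":0,"twist":0},
  {"tx":180,"ty":-234,"tz":0,"twist":0},
  {"tx":200,"ty":-260,"tz":0,"twist":0},
  {"tx":220,"ty":-286,"tz":0,"twist":0},
  {"tx":240,"ty":-312,"tz":0,"twist":0},
  {"tx":260,"ty":-338,"tz":0,"twist":0},
  {"tx":285,"ty":-370,"tz":0,"twist":0},
  {"tx":310,"ty":-402,"tz":0,"twist":0},
  {"tx":335,"ty":-434,"tz":10,"twist":0},
  {"tx":360,"ty":-466,"tz":20,"twist":0},
  {"tx":385,"ty":-498,"tz":40,"twist":0},
  {"tx":404,"ty":-519,"tz":60,"twist":0},
  {"tx":404,"ty":-519,"tz":60,"twist":0},
])

```text
time: 2.67
eef_pos: [420.0, 66.3, 169.0]
ee_rot: [[0.895, 0.447, -0.002], [0.447, -0.895, 0.003], [-0.0, -0.004, -1.0]]
contact_force: [-0.4, -0.7, 0.0]
width: 85.7
grasp_force: 0.0
```

Run:
```python
from h import *
np.set_printoptions(precision=1,suppress=True)
print(ctrl.get_state()['joints'])
save('wrist','w1.png',s=1.5)
im=ctrl.camera('wrist'); np.save('w1.npy',im)
res={}
for o in ['stage','plate','clip_knob','stop','rail','stick','stand']:
    r=ctrl.trace(o,'wrist'); print(o,[(round(x['score'],2),x['box']) for x in r[:2]])
    if r:
        m=r[0]['mask'].astype(np.uint8); res[o]=m
        rect=cv2.minAreaRect(cv2.findNonZero(m)); b=cv2.boxPoints(rect)
        z={'stage':18,'plate':24,'rail':26,'stop':27,'clip_knob':33}.get(o,20)
        print(b,'\n',toz('wrist',b,z)[:,:2])
np.savez('m1.npz',**res)
```

```text
[  6.6  16.2 -24.6 122.6   9.5  43.1 -87.5]
stage [(0.61, [167.0, 26.3, 404.2, 266.4])]
[[163.  136.3]
 [273.4  22.5]
 [418.9 163.6]
 [308.5 277.4]] 
 [[419.2 152.6]
 [547.6 104.4]
 [501.2 -72.1]
 [350.8 -36.6]]
plate [(0.81, [238.0, 130.6, 330.9, 221.5]), (0.71, [225.1, 77.1, 257.0, 109.8])]
[[236. 167.]
 [275. 128.]
 [332. 185.]
 [293. 224.]] 
 [[424.4  79.8]
 [471.6  63.5]
 [448.3  -8.3]
 [397.9   6.4]]
clip_knob [(0.84, [311.6, 93.2, 366.1, 156.4]), (0.4, [236.3, 132.0, 331.2, 220.1])]
[[308.9  99. ]
 [321.7  88.5]
 [370.6 148.6]
 [357.8 159.1]] 
 [[506.1  48.9]
 [518.2  43.2]
 [493.  -20. ]
 [480.1 -14.6]]
stop [(0.82, [225.2, 75.2, 259.7, 111.4])]
[[225.  74.]
 [260.  74.]
 [260. 111.]
 [225. 111.]] 
 [[493.6 121.5]
 [506.5  94.9]
 [479.3  81.5]
 [466.  109. ]]
rail [(0.9, [276.1, 76.5, 370.9, 181.4])]
[[272.8  82.8]
 [282.8  74. ]
 [373.2 176.3]
 [363.3 185. ]] 
 [[505.1  82. ]
 [515.1  77.6]
 [472.7 -38.3]
 [461.5 -34.4]]
stick [(0.7, [0.0, 74.4, 19.7, 94.2])]
[[-0. 73.]
 [19. 73.]
 [19. 93.]
 [ 0. 93.]] 
 [[409.3 298.3]
 [416.5 283.5]
 [400.2 279.2]
 [392.9 294.2]]
stand [(0.56, [1.3, 24.1, 66.1, 125.2]), (0.2, [238.8, 128.7, 332.0, 218.6])]
[[-42.3  75.8]
 [  0.7  24.2]
 [ 69.6  81.7]
 [ 26.7 133.2]] 
 [[390.9 330.9]
 [447.4 307.3]
 [428.7 242.1]
 [368.8 264. ]]
```

View pics/w1.png

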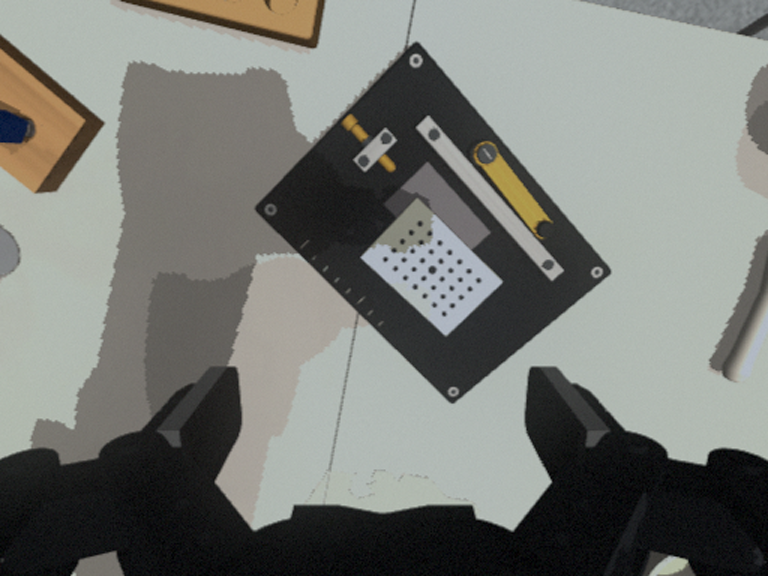

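>>> arm_command([
  {"tx":8,"ty":-23,"tz":0,"twist":-0.1},
  {"tx":17,"ty":-46,"tz":0,"twist":-0.2},
  {"tx":25,"ty":-69,"tz":0,"twist":-0.3},
  {"tx":34,"ty":-92,"tz":0,"twist":-0.4},
  {"tx":42,"ty":-115,"tz":0,"twist":-0.5},
  {"tx":50,"ty":-138,"tz":0,"twist":-0.6},
  {"tx":59,"ty":-161,"tz":0,"twist":-0.7},
  {"tx":67,"ty":-184,"tz":0,"twist":-0.8},
  {"tx":75,"ty":-207,"tz":0,"twist":-0.9},
  {"tx":75,"ty":-207,"tz":0,"twist":-0.91},
  {"tx":75,"ty":-207,"tz":0,"twist":-0.91},
], fingers=0, grip_force=80)

```text
time: 4.03
eef_pos: [396.8, 279.4, 171.5]
ee_rot: [[0.203, 0.979, 0.0], [0.979, -0.203, 0.001], [0.001, 0.0, -1.0]]
contact_force: [1.5, -1.2, -0.5]
width: 42.7
grasp_force: 0.0
```

Run:
```python
from h import *
np.set_printoptions(precision=1,suppress=True)
s=ctrl.get_state();print(s['joints'],s['width'])
save('wrist','w2.png',s=1.5)
for o in ['stick','stand','bore_floor','beaker']:
    r=ctrl.trace(o,'wrist'); print(o,[(round(x['score'],2),x['box']) for x in r[:2]])
    if r:
        m=r[0]['mask'].astype(np.uint8)
        rect=cv2.minAreaRect(cv2.findNonZero(m)); b=cv2.boxPoints(rect)
        z={'stick':70}.get(o,20)
        print(b,'\n',toz('wrist',b,z)[:,:2])
# stage fit from w1 deck corners (view px/1.5), pose of first view
```

```text
[ -9.4  24.2 -38.1 113.9  19.8  48.3 -70.1] 42.67651014082329
stick [(0.85, [248.6, 160.8, 268.5, 184.6])]
[[247.5 160.2]
 [265.2 157.3]
 [269.5 183.1]
 [251.8 186. ]] 
 [[396.5 304.6]
 [410.2 304.1]
 [409.5 283.4]
 [395.4 284. ]]
stand [(0.95, [229.1, 90.0, 298.3, 194.9])]
[[225.9 189.5]
 [233.2  90. ]
 [297.1  94.7]
 [289.8 194.1]] 
 [[367.6 273.5]
 [394.7 359.8]
 [448.7 344.3]
 [426.3 256.4]]
bore_floor [(0.84, [227.5, 94.4, 297.8, 191.1])]
[[225.4 189.3]
 [233.3  90.7]
 [296.3  95.8]
 [288.3 194.4]] 
 [[367.1 273.8]
 [394.7 359.2]
 [447.9 343.6]
 [424.8 256.4]]
beaker [(0.62, [126.3, 156.6, 189.2, 211.7])]
[[118.8 191.1]
 [150.5 139. ]
 [194.8 166. ]
 [163.1 218. ]] 
 [[267.3 293.3]
 [311.2 334.2]
 [344.4 301.8]
 [300.9 258.4]]
```

View pics/w2.png

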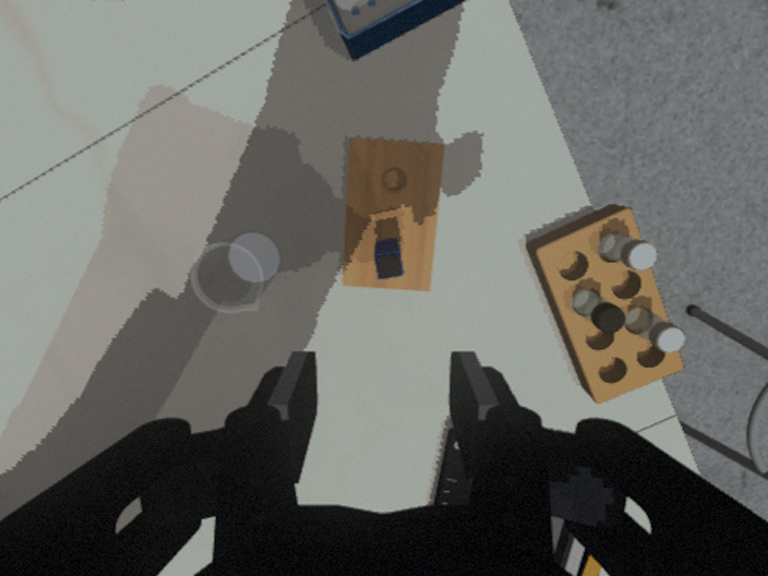

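Run:
```python
from h import *
a=cv2.imread('pics/w2.png'); a=cv2.resize(a,(512,384),interpolation=cv2.INTER_AREA)[85:205,220:310]
cv2.imwrite('pics/c2.png',cv2.resize(a,None,fx=5,fy=5,interpolation=cv2.INTER_CUBIC))
```

```text
(no output)
```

View pics/c2.png

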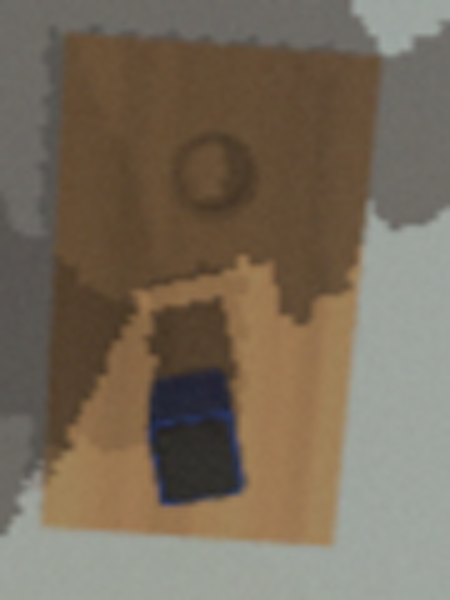

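```bash
cat >> h.py <<'E'
def toz_T(i,T,uv,z):
    uv=np.atleast_2d(uv).astype(float)
    d=np.c_[(uv[:,0]-i['cx'])/i['fx'],(uv[:,1]-i['cy'])/i['fy'],np.ones(len(uv))]@T[:3,:3].T
    o=T[:3,3]; return o+d*((z-o[2])/d[:,2])[:,None]
def se2(loc,w):
    loc=np.array(loc,float);w=np.array(w)[:,:2]
    a=(loc-loc.mean(0))@[1,1j]; b=(w-w.mean(0))@[1,1j]
    th=np.angle((np.conj(a)*b).sum()); R=np.array([[np.cos(th),-np.sin(th)],[np.sin(th),np.cos(th)]])
    t=w.mean(0)-R@loc.mean(0); return t,np.degrees(th),w-(loc@R.T+t)
E
python3 - <<'E'
from h import *
np.set_printoptions(precision=1,suppress=True)
i,T2=cam('wrist')
f=lambda c: np.array(c)/5+[220,85]-0.1
st=toz_T(i,T2,f([(66,34),(381,55),(333,545),(43,525)]),20)
print('stand',se2([(-28,45),(28,45),(28,-45),(-28,-45)],st))
print('emptybore',toz_T(i,T2,f([(213,173)]),20))
sk=toz_T(i,T2,f([(150,426),(232,412),(244,490),(162,503)]),70)
print('stick',se2([(-7,7),(7,7),(7,-7),(-7,-7)],sk))
T=np.eye(4);T[:3,:3]=[[0.895,0.447,-0.002],[0.447,-0.895,0.003],[0,-0.004,-1]];T[:3,3]=[420,66.3,169];T1=T@np.array(i['T_tool_cam'])
dk=toz_T(i,T1,np.array([(256,207.5),(416,43),(610,270),(453,402)])/1.5-.2,18)
print('stage',se2([(-68,92),(68,92),(68,-92),(-68,-92)],dk))
rl=toz_T(i,T1,[[272.8,82.8],[282.8,74],[373.2,176.3],[363.3,185]],26)
print('rail',se2([(0,62),(10,62),(10,-62),(0,-62)],rl))
pl=toz_T(i,T1,np.array([(361,256),(421,197),(502,280),(447,335)])/1.5-.2,24)
print('plate',se2([(-25,37.5),(25,37.5),(25,-37.5),(-25,-37.5)],pl))
kn=toz_T(i,T1,np.array([(544,230),(486,153)])/1.5,36); print('knob,pin',kn)
E
```

```text
stand (array([408.8, 308.2]), np.float64(-15.823584768898353), array([[ 0.1, -0.4],
       [-0.3, -0.1],
       [-0.2,  0.2],
       [ 0.3,  0.3]]))
emptybore [[414.7 330.1  20. ]]
stick (array([402.9, 290.3]), np.float64(-2.7545026760705924), array([[ 0.5, -0.8],
       [-0.5, -0.6],
       [-0.5,  0.8],
       [ 0.5,  0.7]]))
stage (array([451.2,  46.5]), np.float64(-19.68194164952457), array([[ 1.5, -2.3],
       [-2.8, -1.5],
       [-1. ,  3. ],
       [ 2.3,  0.9]]))
rail (array([482.7,  34.3]), np.float64(-19.71999670710485), array([[-0.6, -0.3],
       [-0. , -1.3],
       [ 1.1,  0.6],
       [-0.5,  1. ]]))
plate (array([435.4,  40.7]), np.float64(-17.333020153558902), array([[-0.2, -0.1],
       [-0.2, -1.5],
       [-0.1,  1.7],
       [ 0.5, -0.1]]))
knob,pin [[485.7  -3.6  36. ]
 [507.8  47.6  36. ]]
```

>>> arm_command([
  {"tx":12,"ty":4,"tz":20,"twist":-0.1},
  {"tx":12,"ty":4,"tz":40,"twist":-0.157},
  {"tx":12,"ty":4,"tz":60,"twist":-0.157},
  {"tx":12,"ty":4,"tz":80,"twist":-0.157},
  {"tx":12,"ty":4,"tz":95,"twist":-0.157},
  {"tx":12,"ty":4,"tz":110,"twist":-0.157},
  {"tx":12,"ty":4,"tz":122,"twist":-0.157},
  {"tx":12,"ty":4,"tz":132,"twist":-0.157},
  {"tx":12,"ty":4,"tz":132,"twist":-0.157},
  {"tx":12,"ty":4,"tz":132,"twist":-0.157},
])

```text
time: 5.12
eef_pos: [403.3, 289.4, 39.2]
ee_rot: [[0.049, 0.999, -0.0], [0.999, -0.049, -0.0], [-0.0, -0.0, -1.0]]
contact_force: [-0.8, -0.3, 0.6]
width: 42.7
grasp_force: 0.0
```

Run:
```python
from h import *
save('wrist','w3.png',crop=(130,100,390,384),s=2)
print(ctrl.get_state()['contact_force'])
```

```text
[ 0.55584486 -0.44381088  0.26615169]
```

View pics/w3.png

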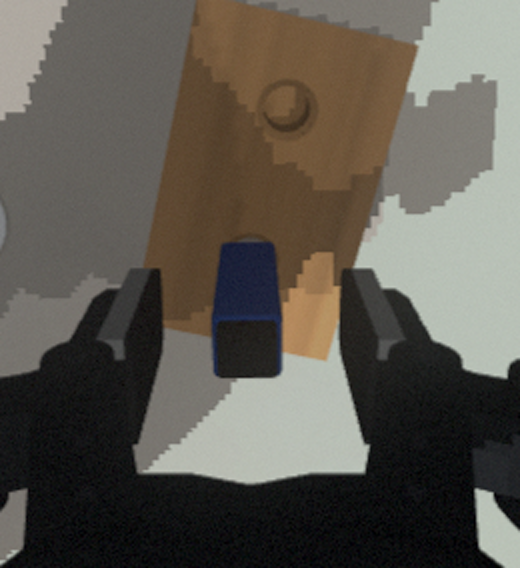

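>>> arm_command([
  {"tx":0,"ty":0,"tz":0,"twist":0},
  {"tx":0,"ty":0,"tz":0,"twist":0},
  {"tx":0,"ty":0,"tz":0,"twist":0},
  {"tx":0,"ty":0,"tz":0,"twist":0},
  {"tx":0,"ty":0,"tz":0,"twist":0},
  {"tx":0,"ty":0,"tz":0,"twist":0},
], fingers=1, grip_force=80)

```text
time: 5.67
eef_pos: [403.7, 290.0, 40.0]
ee_rot: [[0.049, 0.999, 0.001], [0.999, -0.049, 0.0], [0.001, 0.001, -1.0]]
contact_force: [-0.3, -1.1, 6.7]
width: 12.4
grasp_force: 78.0
```

>>> arm_command([
  {"tx":0,"ty":0,"tz":-10,"twist":0},
  {"tx":0,"ty":0,"tz":-30,"twist":0},
  {"tx":0,"ty":0,"tz":-55,"twist":0},
  {"tx":-20,"ty":4,"tz":-80,"twist":0.05},
  {"tx":-50,"ty":10,"tz":-80,"twist":0.1},
  {"tx":-85,"ty":17,"tz":-80,"twist":0.15},
  {"tx":-120,"ty":24,"tz":-80,"twist":0.2},
  {"tx":-155,"ty":31,"tz":-80,"twist":0.25},
  {"tx":-190,"ty":38,"tz":-80,"twist":0.295},
  {"tx":-225,"ty":45,"tz":-80,"twist":0.295},
  {"tx":-260,"ty":52,"tz":-80,"twist":0.295},
  {"tx":-290,"ty":58,"tz":-80,"twist":0.295},
  {"tx":-307,"ty":61,"tz":-80,"twist":0.295},
  {"tx":-307,"ty":61,"tz":-80,"twist":0.295},
  {"tx":-307,"ty":61,"tz":-80,"twist":0.295},
])

```text
time: 6.92
eef_pos: [449.1, -20.7, 119.7]
ee_rot: [[0.34, 0.941, 0.0], [0.941, -0.34, 0.0], [0.0, 0.0, -1.0]]
contact_force: [-0.7, 0.5, 0.4]
width: 12.5
grasp_force: 77.9
```

Run:
```python
from h import *
np.set_printoptions(precision=1,suppress=True)
s=ctrl.get_state();print(s['joints'],s['eef_pos'],s['contact_force']); i,T=cam('wrist'); np.save('T4.npy',T)
save('wrist','w4.png',s=1.5)
```

```text
[ 23.3  25.  -31.7 121.1  20.6  39.1 -42. ] [449.1 -20.7 119.7] [-0.7  0.5  0.4]
```

View pics/w4.png

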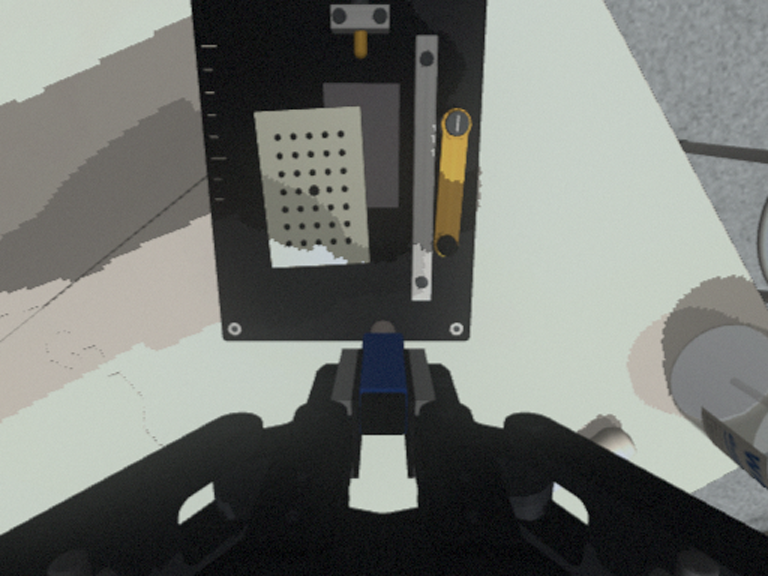

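Run:
```python
from h import *
np.set_printoptions(precision=1,suppress=True)
i,T=cam('wrist')
P=lambda c,z: toz_T(i,T,np.array(c)/1.5-.2,z)
t,th,r=se2([(0,62),(10,62),(10,-62),(0,-62)],P([(415,36),(438,36),(431,300),(412,300)],26)); print('rail',t,th,r)
tp,thp,r=se2([(-25,37.5),(25,37.5),(25,-37.5),(-25,-37.5)],P([(255,112),(360,106),(369,263),(272,267)],24)); print('plate',tp,thp,r)
a=np.radians(th);R=np.array([[np.cos(a),-np.sin(a)],[np.sin(a),np.cos(a)]])
S=lambda w:(np.atleast_2d(w)[:,:2]-t)@R+[35,-4]
print('in stage: plate',S(tp),thp-th)
print('deck corners',S(P([(224,340),(468,340)],18)))
print('stop face',S(P([(333,32),(388,32)],27)),'tip',S(P([(361,58)],21.5)))
print('knob',S(P([(447,246)],36.5)),'pin',S(P([(458,122)],34)))
print('TCP',S(T[:2,3]*0+ctrl.get_state()['eef_pos'][:2]),'stick tip px',S(P([(383,329)],86)), 'handle top', S(P([(383,413)],150)))
print('rail t',t)
```

```text
rail [482.2  30.9] -19.512640086994416 [[-0.3 -0.5]
 [-0.1 -0.6]
 [ 0.1  0.6]
 [ 0.3  0.6]]
plate [434.8  41.4] -16.998874723932197 [[ 0.3 -0.5]
 [-0.4  0. ]
 [-0.2  0.2]
 [ 0.3  0.3]]
in stage: plate [[-13.2 -10. ]] 2.5137653630622196
deck corners [[-66.6 -90.1]
 [ 66.4 -90.5]]
stop face [[-1.6 58.9]
 [22.8 58.8]] tip [[10.4 49.4]]
knob [[ 50.8 -35.5]] pin [[54.3 20.5]]
TCP [[ 20.6 -62.5]] stick tip px [[ 20.2 -59.5]] handle top [[ 20.3 -59.7]]
rail t [482.2  30.9]
```

>>> arm_command([
  {"tx":17,"ty":-24,"tz":0,"twist":0},
  {"tx":34,"ty":-48,"tz":0,"twist":0},
  {"tx":50,"ty":-72,"tz":0,"twist":0},
  {"tx":50,"ty":-72,"tz":20,"twist":0},
  {"tx":50,"ty":-72,"tz":40,"twist":0},
  {"tx":50,"ty":-72,"tz":55,"twist":0},
  {"tx":50,"ty":-72,"tz":61,"twist":0},
  {"tx":50,"ty":-72,"tz":65,"twist":0},
  {"tx":50,"ty":-72,"tz":65,"twist":0},
  {"tx":50,"ty":-72,"tz":65,"twist":0},
])

```text
time: 7.8
eef_pos: [398.6, 51.9, 54.8]
ee_rot: [[0.336, 0.942, 0.001], [0.942, -0.336, 0.0], [0.0, 0.001, -1.0]]
contact_force: [-0.5, -0.3, -0.2]
width: 12.7
grasp_force: 78.1
```

```bash
cat >> h.py <<'E'
t0=np.array([482.2,30.9]);a0=np.radians(-19.5);R0=np.array([[np.cos(a0),-np.sin(a0)],[np.sin(a0),np.cos(a0)]])
def S(w): return (np.atleast_2d(w)[:,:2]-t0)@R0+[35,-4]
def st():
    s=ctrl.get_state(); print('t',round(s['time'],2),'TCP stage',S(s['eef_pos'])[0].round(2),'z',round(s['eef_pos'][2],2),'F stage',(np.array(s['contact_force'])[:2]@R0).round(2),round(s['contact_force'][2],2),'j',np.round(s['joints'],1))
E
python3 - <<'E'
from h import *
st(); i,T=cam('wrist'); np.save('T5.npy',T)
save('wrist','w5.png',s=1.5)
E
```

```text
t 7.8 TCP stage [-50.85 -12.1 ] z 54.78 F stage [-0.35 -0.46] -0.2 j [  9.3  28.9 -27.2 129.2  28.5  27.5 -60.3]
```

View pics/w5.png

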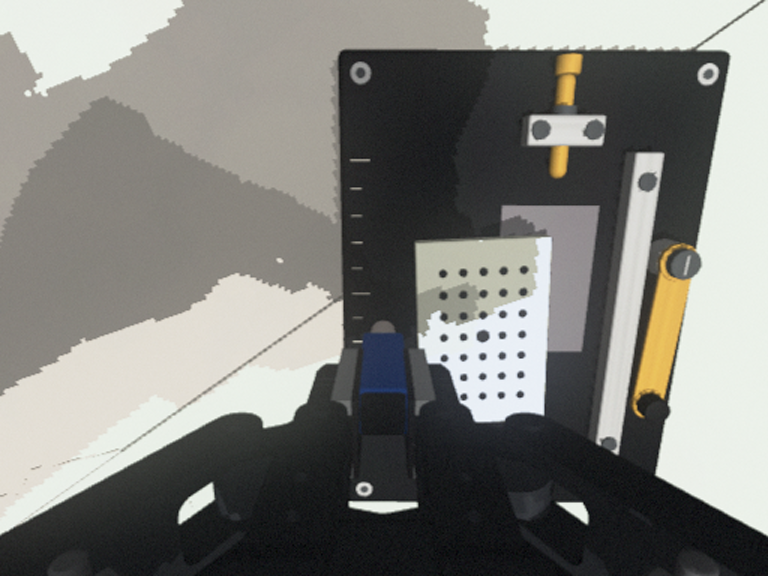

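>>> arm_command([
  {"tx":0,"ty":1.5,"tz":0,"twist":0},
  {"tx":0,"ty":3,"tz":0,"twist":0},
  {"tx":0,"ty":4.5,"tz":0,"twist":0},
  {"tx":0,"ty":6,"tz":0,"twist":0},
  {"tx":0,"ty":7,"tz":0,"twist":0},
  {"tx":0,"ty":8,"tz":0,"twist":0},
  {"tx":0,"ty":9,"tz":0,"twist":0},
  {"tx":0,"ty":10,"tz":0,"twist":0},
  {"tx":0,"ty":11.5,"tz":0,"twist":0},
  {"tx":0,"ty":13,"tz":0,"twist":0},
  {"tx":0,"ty":14.5,"tz":0,"twist":0},
  {"tx":0,"ty":16,"tz":0,"twist":0},
  {"tx":0,"ty":17.5,"tz":0,"twist":0},
  {"tx":0,"ty":19,"tz":0,"twist":0},
  {"tx":0,"ty":20.5,"tz":0,"twist":0},
  {"tx":0,"ty":22,"tz":0,"twist":0},
  {"tx":0,"ty":23.5,"tz":0,"twist":0},
  {"tx":0,"ty":25,"tz":0,"twist":0},
  {"tx":0,"ty":26,"tz":0,"twist":0},
  {"tx":0,"ty":26,"tz":0,"twist":0},
])

```text
time: 9.52
eef_pos: [423.0, 42.5, 54.3]
ee_rot: [[0.337, 0.941, 0.0], [0.941, -0.337, 0.0], [0.0, 0.0, -1.0]]
contact_force: [-0.1, -0.5, -0.6]
width: 12.5
grasp_force: 78.1
```

```bash
cat >> h.py <<'E'
def look():
    i,T=cam('wrist'); ctrl.camera('wrist')
    out={}
    for o,z in [('rail',26),('plate',24)]:
        r=ctrl.trace(o,'wrist')
        if r:
            c=max(cv2.findContours(r[0]['mask'].astype(np.uint8),0,2)[0],key=cv2.contourArea).reshape(-1,2)
            w=S(toz_T(i,T,c,z)); rc=cv2.minAreaRect(w.astype(np.float32)); out[o]=rc
            print(o,round(r[0]['score'],2),np.round(rc[0],1),np.round(rc[1],1),round(rc[2],2),'corners',cv2.boxPoints(rc).round(1).tolist())
E
python3 - <<'E'
from h import *
st(); look()
E
```

```text
t 9.52 TCP stage [-24.68 -12.82] z 54.3 F stage [ 0.04 -0.51] -0.62 j [ 11.   30.4 -27.3 126.1  28.3  29.3 -57.8]
rail 0.79 [39.6  5.3] [102.9  12.3] 89.73 corners [[33.20000076293945, -46.20000076293945], [45.5, -46.20000076293945], [45.900001525878906, 56.70000076293945], [33.70000076293945, 56.70000076293945]]
plate 0.62 [  4.9 -10.4] [50.6 75.6] 3.05 corners [[-22.399999618530273, 26.0], [-18.399999618530273, -49.5], [32.099998474121094, -46.79999923706055], [28.100000381469727, 28.700000762939453]]
```

>>> arm_command([
  {"tx":0,"ty":0.5,"tz":0,"twist":0},
  {"tx":0,"ty":1,"tz":0,"twist":0},
  {"tx":0,"ty":1.5,"tz":0,"twist":0},
  {"tx":0,"ty":2,"tz":0,"twist":0},
  {"tx":0,"ty":2.5,"tz":0,"twist":0},
  {"tx":0,"ty":3,"tz":0,"twist":0},
  {"tx":0,"ty":3,"tz":0,"twist":0},
])

```text
time: 10.25
eef_pos: [425.7, 41.5, 54.3]
ee_rot: [[0.337, 0.941, 0.0], [0.941, -0.337, -0.0], [0.0, 0.0, -1.0]]
contact_force: [-0.7, 1.6, -0.7]
width: 12.8
grasp_force: 78.1
```

Run:
```python
from h import *
st(); look()
```

```text
t 10.25 TCP stage [-21.83 -12.85] z 54.28 F stage [-1.14  1.25] -0.65 j [ 11.2  30.6 -27.3 125.7  28.3  29.5 -57.5]
rail 0.8 [39.5  5.9] [101.5  12.9] 89.5 corners [[32.599998474121094, -44.79999923706055], [45.5, -44.900001525878906], [46.400001525878906, 56.599998474121094], [33.5, 56.79999923706055]]
plate 0.62 [  7.5 -10.4] [49.8 75.5] 2.56 corners [[-19.0, 26.200000762939453], [-15.699999809265137, -49.20000076293945], [34.099998474121094, -46.900001525878906], [30.700000762939453, 28.5]]
```

>>> arm_command([
  {"tx":0,"ty":0.3,"tz":0,"twist":0},
  {"tx":0,"ty":0.6,"tz":0,"twist":0},
  {"tx":0,"ty":0.9,"tz":0,"twist":0},
  {"tx":0,"ty":1.2,"tz":0,"twist":0},
  {"tx":0,"ty":1.2,"tz":0,"twist":0},
])

```text
time: 10.82
eef_pos: [426.7, 41.2, 54.3]
ee_rot: [[0.337, 0.941, -0.0], [0.941, -0.337, 0.0], [-0.0, -0.0, -1.0]]
contact_force: [-0.3, 1.0, -0.5]
width: 12.5
grasp_force: 78.1
```

>>> arm_command([
  {"tx":0,"ty":0.25,"tz":0,"twist":0},
  {"tx":0,"ty":0.5,"tz":0,"twist":0},
  {"tx":0,"ty":0.5,"tz":0,"twist":0},
])

```text
time: 11.07
eef_pos: [427.1, 41.0, 54.3]
ee_rot: [[0.337, 0.941, -0.0], [0.941, -0.337, 0.0], [-0.0, -0.0, -1.0]]
contact_force: [-0.3, 0.0, -0.9]
width: 12.8
grasp_force: 78.1
```

Run:
```python
from h import *
st(); look()
```

```text
t 11.07 TCP stage [-20.31 -12.84] z 54.27 F stage [-0.31 -0.11] -0.92 j [ 11.3  30.7 -27.3 125.5  28.2  29.7 -57.4]
rail 0.71 [39.6  6.5] [101.3  13. ] 89.76 corners [[32.900001525878906, -44.099998474121094], [45.79999923706055, -44.20000076293945], [46.29999923706055, 57.20000076293945], [33.29999923706055, 57.20000076293945]]
plate 0.71 [  9.4 -10.1] [50.9 75.9] 2.39 corners [[-17.600000381469727, 26.700000762939453], [-14.399999618530273, -49.0], [36.400001525878906, -46.900001525878906], [33.29999923706055, 28.899999618530273]]
```

>>> arm_command([
  {"tx":0,"ty":0.3,"tz":0,"twist":0},
  {"tx":0,"ty":0.6,"tz":0,"twist":0},
  {"tx":0,"ty":0.6,"tz":0,"twist":0},
])

```text
time: 11.47
eef_pos: [427.8, 40.8, 54.3]
ee_rot: [[0.337, 0.941, 0.0], [0.941, -0.337, 0.0], [0.0, -0.0, -1.0]]
contact_force: [-0.0, 0.7, -0.7]
width: 12.5
grasp_force: 78.1
```

>>> arm_command([
  {"tx":0,"ty":0.3,"tz":0,"twist":0},
  {"tx":0,"ty":0.6,"tz":0,"twist":0},
  {"tx":0,"ty":0.6,"tz":0,"twist":0},
])

```text
time: 11.72
eef_pos: [428.4, 40.6, 54.3]
ee_rot: [[0.337, 0.941, 0.0], [0.941, -0.337, -0.0], [-0.0, 0.0, -1.0]]
contact_force: [-0.2, 0.4, -1.0]
width: 12.3
grasp_force: 78.1
```

>>> arm_command([
  {"tx":0,"ty":0.3,"tz":0,"twist":0},
  {"tx":0,"ty":0.6,"tz":0,"twist":0},
  {"tx":0,"ty":0.6,"tz":0,"twist":0},
])

```text
time: 11.97
eef_pos: [428.8, 40.5, 54.3]
ee_rot: [[0.337, 0.941, -0.0], [0.941, -0.337, 0.0], [-0.0, -0.0, -1.0]]
contact_force: [-0.5, 0.7, -0.6]
width: 12.4
grasp_force: 78.0
```

>>> arm_command([
  {"tx":0,"ty":0.25,"tz":0,"twist":0},
  {"tx":0,"ty":0.5,"tz":0,"twist":0},
  {"tx":0,"ty":0.5,"tz":0,"twist":0},
])

```text
time: 12.22
eef_pos: [428.9, 40.3, 54.2]
ee_rot: [[0.337, 0.942, -0.001], [0.942, -0.337, -0.0], [-0.0, -0.001, -1.0]]
contact_force: [-2.3, 2.0, 0.0]
width: 12.8
grasp_force: 78.1
```

Run:
```python
from h import *
st(); look()
```

```text
t 12.22 TCP stage [-18.42 -12.89] z 54.18 F stage [-2.8   1.15] 0.01 j [ 11.4  30.9 -27.3 125.3  28.2  29.8 -57.1]
rail 0.9 [40.3  6.6] [ 12.4 100.3] 0.66 corners [[33.599998474121094, 56.70000076293945], [34.70000076293945, -43.599998474121094], [47.099998474121094, -43.400001525878906], [46.0, 56.79999923706055]]
plate 0.72 [ 11.  -10.5] [49.5 75. ] 0.24 corners [[-13.899999618530273, 26.899999618530273], [-13.600000381469727, -48.099998474121094], [35.900001525878906, -47.900001525878906], [35.599998474121094, 27.100000381469727]]
```

>>> arm_command([
  {"tx":0,"ty":0.2,"tz":0,"twist":0},
  {"tx":0,"ty":0.35,"tz":0,"twist":0},
  {"tx":0,"ty":0.35,"tz":0,"twist":0},
  {"tx":0,"ty":0.35,"tz":0,"twist":0},
])

```text
time: 12.7
eef_pos: [429.1, 40.2, 54.2]
ee_rot: [[0.337, 0.941, -0.001], [0.941, -0.337, -0.0], [-0.0, -0.001, -1.0]]
contact_force: [-3.6, 2.4, -0.1]
width: 12.5
grasp_force: 78.2
```

Run:
```python
from h import *
st()
```

```text
t 12.7 TCP stage [-18.18 -12.92] z 54.18 F stage [-4.2   1.11] -0.12 j [ 11.4  30.9 -27.3 125.2  28.2  29.9 -57.1]
```

>>> arm_command([
  {"tx":0,"ty":0.15,"tz":0,"twist":0},
  {"tx":0,"ty":0.15,"tz":0,"twist":0},
  {"tx":0,"ty":0.15,"tz":0,"twist":0},
  {"tx":0,"ty":0.15,"tz":0,"twist":0},
  {"tx":0,"ty":0.15,"tz":0,"twist":0},
  {"tx":0,"ty":0.15,"tz":0,"twist":0},
  {"tx":0,"ty":0.15,"tz":0,"twist":0},
  {"tx":0,"ty":0.15,"tz":0,"twist":0},
])

```text
time: 13.37
eef_pos: [429.1, 40.2, 54.1]
ee_rot: [[0.337, 0.941, -0.001], [0.941, -0.337, -0.0], [-0.0, -0.001, -1.0]]
contact_force: [-5.4, 3.2, 1.3]
width: 12.1
grasp_force: 78.3
```

Run:
```python
from h import *
st(); look()
```

```text
t 13.37 TCP stage [-18.14 -12.96] z 54.14 F stage [-6.16  1.17] 1.29 j [ 11.4  30.9 -27.3 125.2  28.2  29.9 -57.1]
rail 0.66 [39.6  6.6] [100.1  11.9] 89.75 corners [[33.400001525878906, -43.5], [45.29999923706055, -43.5], [45.79999923706055, 56.599998474121094], [33.79999923706055, 56.599998474121094]]
plate 0.6 [ 10.7 -11.1] [75.1 49.8] 89.88 corners [[-14.300000190734863, -48.599998474121094], [35.5, -48.70000076293945], [35.599998474121094, 26.399999618530273], [-14.100000381469727, 26.5]]
```

>>> arm_command([
  {"tx":0,"ty":-0.5,"tz":0,"twist":0},
  {"tx":0,"ty":-1.5,"tz":0,"twist":0},
  {"tx":0,"ty":-5,"tz":0,"twist":0},
  {"tx":0,"ty":-12,"tz":0,"twist":0},
  {"tx":-12,"ty":-12,"tz":0,"twist":0},
  {"tx":-24,"ty":-12,"tz":0,"twist":0},
  {"tx":-36,"ty":-12,"tz":0,"twist":0},
  {"tx":-48,"ty":-12,"tz":0,"twist":0},
  {"tx":-54,"ty":-12,"tz":0,"twist":0},
  {"tx":-54,"ty":-4,"tz":0,"twist":0},
  {"tx":-54,"ty":8,"tz":0,"twist":0},
  {"tx":-54,"ty":20,"tz":0,"twist":0},
  {"tx":-54,"ty":27,"tz":0,"twist":0},
  {"tx":-54,"ty":27,"tz":0,"twist":0},
  {"tx":-54,"ty":27,"tz":0,"twist":0},
])

```text
time: 14.77
eef_pos: [437.3, -19.5, 54.2]
ee_rot: [[0.337, 0.941, 0.0], [0.941, -0.337, 0.0], [0.0, 0.0, -1.0]]
contact_force: [-0.3, -0.7, -0.1]
width: 12.6
grasp_force: 78.1
```

Run:
```python
from h import *
st(); look(); save('wrist','w6.png',s=1.5)
```

```text
t 14.77 TCP stage [  9.47 -66.47] z 54.24 F stage [-0.08 -0.8 ] -0.11 j [ 19.4  31.3 -27.4 124.4  28.2  30.3 -49. ]
rail 0.74 [40.4 -8.8] [115.2  11.3] 89.68 corners [[34.400001525878906, -66.4000015258789], [45.79999923706055, -66.4000015258789], [46.400001525878906, 48.70000076293945], [35.099998474121094, 48.79999923706055]]
plate 0.73 [ 10.8 -11.6] [74.9 50.7] 89.79 corners [[-14.600000381469727, -49.0], [36.099998474121094, -49.099998474121094], [36.29999923706055, 25.799999237060547], [-14.399999618530273, 26.0]]
```

View pics/w6.png

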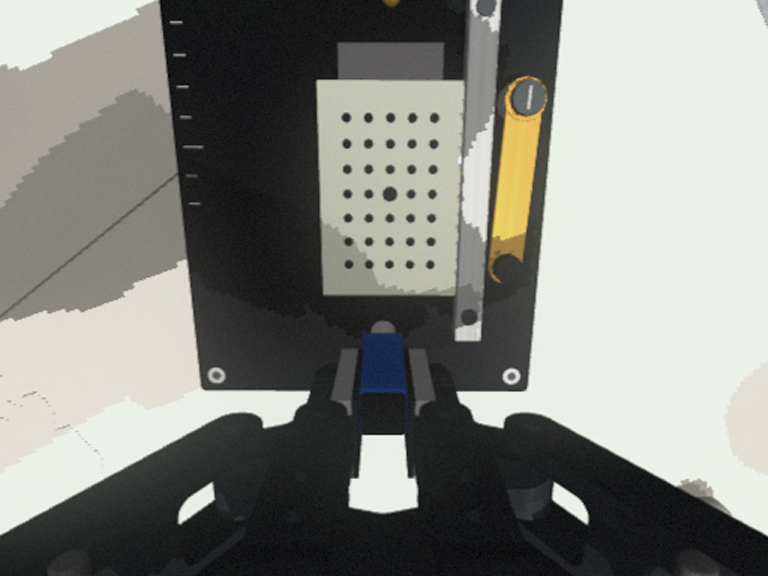

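>>> arm_command([
  {"tx":2,"ty":0,"tz":0,"twist":0},
  {"tx":4,"ty":0,"tz":0,"twist":0},
  {"tx":6,"ty":0,"tz":0,"twist":0},
  {"tx":8,"ty":0,"tz":0,"twist":0},
  {"tx":9,"ty":0,"tz":0,"twist":0},
  {"tx":10,"ty":0,"tz":0,"twist":0},
  {"tx":11,"ty":0,"tz":0,"twist":0},
  {"tx":12,"ty":0,"tz":0,"twist":0},
  {"tx":13,"ty":0,"tz":0,"twist":0},
  {"tx":14,"ty":0,"tz":0,"twist":0},
  {"tx":15.5,"ty":0,"tz":0,"twist":0},
  {"tx":17,"ty":0,"tz":0,"twist":0},
  {"tx":18.5,"ty":0,"tz":0,"twist":0},
  {"tx":20,"ty":0,"tz":0,"twist":0},
  {"tx":21.5,"ty":0,"tz":0,"twist":0},
  {"tx":23,"ty":0,"tz":0,"twist":0},
  {"tx":24.5,"ty":0,"tz":0,"twist":0},
  {"tx":26,"ty":0,"tz":0,"twist":0},
  {"tx":27,"ty":0,"tz":0,"twist":0},
  {"tx":27,"ty":0,"tz":0,"twist":0},
])

```text
time: 16.63
eef_pos: [446.2, 5.9, 54.3]
ee_rot: [[0.337, 0.942, 0.0], [0.942, -0.337, 0.0], [0.0, 0.0, -1.0]]
contact_force: [0.6, -0.0, -0.7]
width: 12.2
grasp_force: 78.1
```

Run:
```python
from h import *
st(); look()
```

```text
t 16.63 TCP stage [  9.43 -39.62] z 54.3 F stage [0.56 0.18] -0.73 j [ 16.1  31.8 -27.4 123.2  28.1  31.  -51.9]
rail 0.9 [40.2 -4.6] [122.   10.9] 89.67 corners [[34.400001525878906, -65.5], [45.29999923706055, -65.5999984741211], [46.0, 56.400001525878906], [35.099998474121094, 56.5]]
plate 0.71 [11.   4.8] [74.4 50.3] 89.59 corners [[-14.399999618530273, -32.29999923706055], [35.900001525878906, -32.599998474121094], [36.400001525878906, 41.79999923706055], [-13.899999618530273, 42.20000076293945]]
```

>>> arm_command([
  {"tx":0.7,"ty":0,"tz":0,"twist":0},
  {"tx":1.4,"ty":0,"tz":0,"twist":0},
  {"tx":2.1,"ty":0,"tz":0,"twist":0},
  {"tx":2.8,"ty":0,"tz":0,"twist":0},
  {"tx":3.5,"ty":0,"tz":0,"twist":0},
  {"tx":4,"ty":0,"tz":0,"twist":0},
  {"tx":4.4,"ty":0,"tz":0,"twist":0},
  {"tx":4.8,"ty":0,"tz":0,"twist":0},
  {"tx":5.2,"ty":0,"tz":0,"twist":0},
  {"tx":5.2,"ty":0,"tz":0,"twist":0},
])

```text
time: 17.62
eef_pos: [447.9, 10.6, 54.3]
ee_rot: [[0.337, 0.941, 0.0], [0.941, -0.337, 0.0], [0.0, 0.0, -1.0]]
contact_force: [0.5, -0.1, -0.2]
width: 12.3
grasp_force: 78.1
```

Run:
```python
from h import *
st(); look()
```

```text
t 17.62 TCP stage [  9.44 -34.64] z 54.28 F stage [0.54 0.06] -0.17 j [ 15.5  32.  -27.4 122.9  28.1  31.2 -52.5]
rail 0.81 [40.  -3.2] [120.1  11.5] 89.52 corners [[33.79999923706055, -63.099998474121094], [45.29999923706055, -63.20000076293945], [46.29999923706055, 56.79999923706055], [34.79999923706055, 56.900001525878906]]
plate 0.67 [11.   9.7] [75.4 50.7] 89.7 corners [[-14.5, -27.899999618530273], [36.099998474121094, -28.100000381469727], [36.5, 47.20000076293945], [-14.199999809265137, 47.5]]
```

Left edge ≈47, tip ≈50; small steps now.

>>> arm_command([
  {"tx":0.3,"ty":0,"tz":0,"twist":0},
  {"tx":0.6,"ty":0,"tz":0,"twist":0},
  {"tx":0.9,"ty":0,"tz":0,"twist":0},
  {"tx":0.9,"ty":0,"tz":0,"twist":0},
])

```text
time: 18.1
eef_pos: [448.2, 11.3, 54.3]
ee_rot: [[0.337, 0.941, -0.0], [0.941, -0.337, -0.0], [-0.0, 0.0, -1.0]]
contact_force: [-0.2, -1.0, -0.0]
width: 12.8
grasp_force: 78.1
```

>>> arm_command([
  {"tx":0.3,"ty":0,"tz":0,"twist":0},
  {"tx":0.6,"ty":0,"tz":0,"twist":0},
  {"tx":0.6,"ty":0,"tz":0,"twist":0},
])

```text
time: 18.35
eef_pos: [448.3, 11.8, 54.3]
ee_rot: [[0.337, 0.941, -0.0], [0.941, -0.337, -0.0], [-0.0, -0.0, -1.0]]
contact_force: [-0.7, -0.3, -0.5]
width: 12.5
grasp_force: 78.1
```

>>> arm_command([
  {"tx":0.3,"ty":0,"tz":0,"twist":0},
  {"tx":0.5,"ty":0,"tz":0,"twist":0},
  {"tx":0.5,"ty":0,"tz":0,"twist":0},
])

```text
time: 18.6
eef_pos: [448.4, 12.0, 54.2]
ee_rot: [[0.337, 0.941, -0.0], [0.941, -0.337, -0.0], [-0.001, -0.0, -1.0]]
contact_force: [0.4, -1.8, 0.6]
width: 12.0
grasp_force: 78.2
```

>>> arm_command([
  {"tx":0.2,"ty":0,"tz":0,"twist":0},
  {"tx":0.35,"ty":0,"tz":0,"twist":0},
  {"tx":0.35,"ty":0,"tz":0,"twist":0},
  {"tx":0.35,"ty":0,"tz":0,"twist":0},
])

```text
time: 18.93
eef_pos: [448.4, 12.3, 54.2]
ee_rot: [[0.337, 0.941, -0.001], [0.941, -0.337, -0.001], [-0.001, -0.0, -1.0]]
contact_force: [-1.0, -3.6, 1.4]
width: 12.1
grasp_force: 78.3
```

Run:
```python
from h import *
st(); look()
```

```text
t 18.93 TCP stage [  9.36 -32.83] z 54.23 F stage [ 0.28 -3.68] 1.38 j [ 15.2  32.  -27.4 122.8  28.1  31.2 -52.7]
rail 0.57 [40.4 -2. ] [117.5  10.8] 89.75 corners [[34.70000076293945, -60.70000076293945], [45.5, -60.79999923706055], [46.0, 56.79999923706055], [35.20000076293945, 56.79999923706055]]
plate 0.87 [10.9 11.1] [74.5 49.7] 89.43 corners [[-14.300000190734863, -25.899999618530273], [35.29999923706055, -26.399999618530273], [36.099998474121094, 48.099998474121094], [-13.600000381469727, 48.599998474121094]]
```

>>> arm_command([
  {"tx":0.25,"ty":0,"tz":0,"twist":0},
  {"tx":0.25,"ty":0,"tz":0,"twist":0},
  {"tx":0.25,"ty":0,"tz":0,"twist":0},
  {"tx":0.25,"ty":0,"tz":0,"twist":0},
  {"tx":0.25,"ty":0,"tz":0,"twist":0},
  {"tx":0.25,"ty":0,"tz":0,"twist":0},
  {"tx":0.25,"ty":0,"tz":0,"twist":0},
  {"tx":0.25,"ty":0,"tz":0,"twist":0},
])

```text
time: 19.75
eef_pos: [448.5, 12.6, 54.2]
ee_rot: [[0.337, 0.941, -0.0], [0.941, -0.337, -0.0], [-0.001, -0.0, -1.0]]
contact_force: [-1.2, -5.8, 1.7]
width: 12.4
grasp_force: 78.3
```

Run:
```python
from h import *
st(); look()
```

```text
t 19.75 TCP stage [  9.34 -32.49] z 54.22 F stage [ 0.82 -5.89] 1.7 j [ 15.2  32.  -27.4 122.8  28.1  31.3 -52.8]
rail 0.8 [40.4 -3.5] [ 11.7 120.4] 0.01 corners [[34.599998474121094, 56.70000076293945], [34.599998474121094, -63.70000076293945], [46.29999923706055, -63.70000076293945], [46.29999923706055, 56.70000076293945]]
plate 0.8 [11.  11.3] [74.5 50. ] 89.55 corners [[-14.300000190734863, -25.700000762939453], [35.70000076293945, -26.100000381469727], [36.29999923706055, 48.400001525878906], [-13.699999809265137, 48.79999923706055]]
```

>>> arm_command([
  {"tx":-0.3,"ty":0,"tz":0,"twist":0},
  {"tx":-0.6,"ty":0,"tz":0,"twist":0},
  {"tx":-1,"ty":0,"tz":0,"twist":0},
  {"tx":-2,"ty":0,"tz":0,"twist":0},
  {"tx":-6,"ty":0,"tz":0,"twist":0},
  {"tx":-6,"ty":0,"tz":-12,"twist":0},
  {"tx":-6,"ty":0,"tz":-25,"twist":0},
  {"tx":-6,"ty":20,"tz":-25,"twist":0},
  {"tx":-6,"ty":40,"tz":-25,"twist":0},
  {"tx":-6,"ty":58,"tz":-25,"twist":0},
  {"tx":-6,"ty":59,"tz":-25,"twist":0},
  {"tx":-6,"ty":59,"tz":-25,"twist":0},
])

```text
time: 20.9
eef_pos: [503.3, -12.3, 79.4]
ee_rot: [[0.338, 0.941, 0.002], [0.941, -0.338, 0.001], [0.002, 0.001, -1.0]]
contact_force: [-0.1, -0.4, -0.0]
width: 12.7
grasp_force: 78.2
```

Run:
```python
from h import *
st(); look(); save('wrist','w7.png',s=1.5)
```

```text
t 20.9 TCP stage [ 69.31 -37.7 ] z 79.37 F stage [ 0.06 -0.37] -0.01 j [ 19.4  33.2 -29.2 114.8  25.5  38.2 -45.9]
rail 0.66 [41.3 -4.5] [122.5  10.7] 89.69 corners [[35.599998474121094, -65.69999694824219], [46.400001525878906, -65.80000305175781], [47.0, 56.70000076293945], [36.29999923706055, 56.79999923706055]]
plate 0.93 [10.8 10.5] [75.2 50.1] 89.62 corners [[-14.5, -26.899999618530273], [35.5, -27.299999237060547], [36.0, 47.900001525878906], [-14.0, 48.20000076293945]]
```

View pics/w7.png

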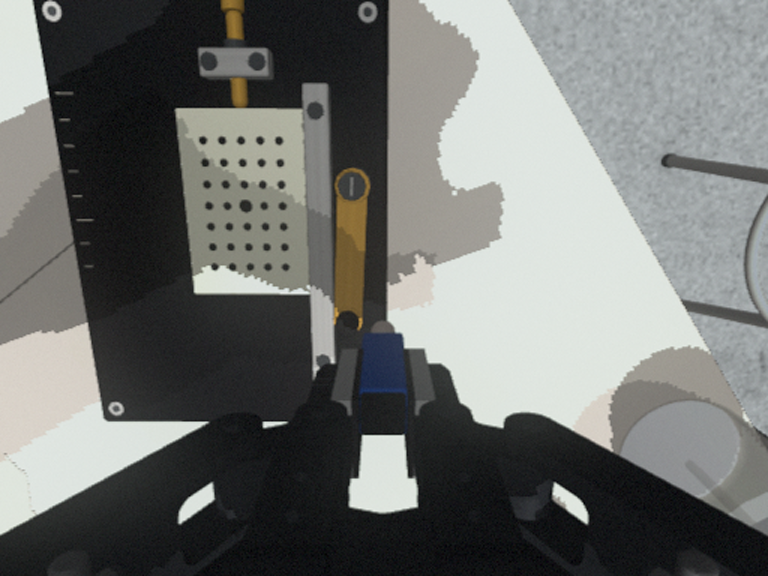

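Run:
```python
from h import *
i,T=cam('wrist')
P=lambda c,z: S(toz_T(i,T,np.array([c])/1.5-.2,z)).round(1)
print('knob',P((348,320),36.5),'pin',P((352,186),34),'tip bottom front edge',P((383,321),45.4), 'handle top centre',P((383,413),109))
```

```text
knob [[ 52.6 -34.5]] pin [[55.1 18.8]] tip bottom front edge [[ 66.9 -31.9]] handle top centre [[ 67.  -35.6]]
```

>>> arm_command([
  {"tx":0,"ty":0,"tz":8,"twist":0},
  {"tx":0,"ty":0,"tz":15.5,"twist":0},
  {"tx":0,"ty":0,"tz":15.5,"twist":0},
  {"tx":-0.5,"ty":-5,"tz":15.5,"twist":0},
  {"tx":-0.7,"ty":-9.5,"tz":15.5,"twist":0},
  {"tx":-0.9,"ty":-14,"tz":15.5,"twist":0},
  {"tx":-0.3,"ty":-19.5,"tz":15.5,"twist":0},
  {"tx":0.5,"ty":-25,"tz":15.5,"twist":0},
  {"tx":2.2,"ty":-30.5,"tz":15.5,"twist":0},
  {"tx":4.2,"ty":-36,"tz":15.5,"twist":0},
  {"tx":7,"ty":-41,"tz":15.5,"twist":0},
  {"tx":9.9,"ty":-46,"tz":15.5,"twist":0},
  {"tx":13.6,"ty":-50,"tz":15.5,"twist":0},
  {"tx":17.5,"ty":-54,"tz":15.5,"twist":0},
  {"tx":22,"ty":-58,"tz":15.5,"twist":0},
  {"tx":22,"ty":-58,"tz":15.5,"twist":0},
  {"tx":17,"ty":-56,"tz":15.5,"twist":0},
  {"tx":13,"ty":-54,"tz":15.5,"twist":0},
  {"tx":13,"ty":-54,"tz":-5,"twist":0},
  {"tx":13,"ty":-54,"tz":-25,"twist":0},
])

```text
time: 22.77
eef_pos: [454.8, 16.5, 103.9]
ee_rot: [[0.339, 0.941, -0.003], [0.941, -0.339, -0.0], [-0.001, -0.003, -1.0]]
contact_force: [0.6, 0.3, -0.3]
width: 12.8
grasp_force: 78.2
```

Run:
```python
from h import *
st(); look(); save('wrist','w8.png',s=1.5)
```

```text
t 22.77 TCP stage [ 13.94 -26.76] z 103.91 F stage [0.43 0.46] -0.31 j [ 18.3  27.4 -31.6 120.6  23.   38.  -48.6]
rail 0.76 [ 40.5 -26.6] [10.3 64.7] 0.07 corners [[35.29999923706055, 5.699999809265137], [35.29999923706055, -59.0], [45.599998474121094, -59.0], [45.599998474121094, 5.699999809265137]]
plate 0.7 [11.  10.5] [74.3 49.8] 89.71 corners [[-14.100000381469727, -26.5], [35.70000076293945, -26.700000762939453], [36.099998474121094, 47.599998474121094], [-13.699999809265137, 47.79999923706055]]
```

View pics/w8.png

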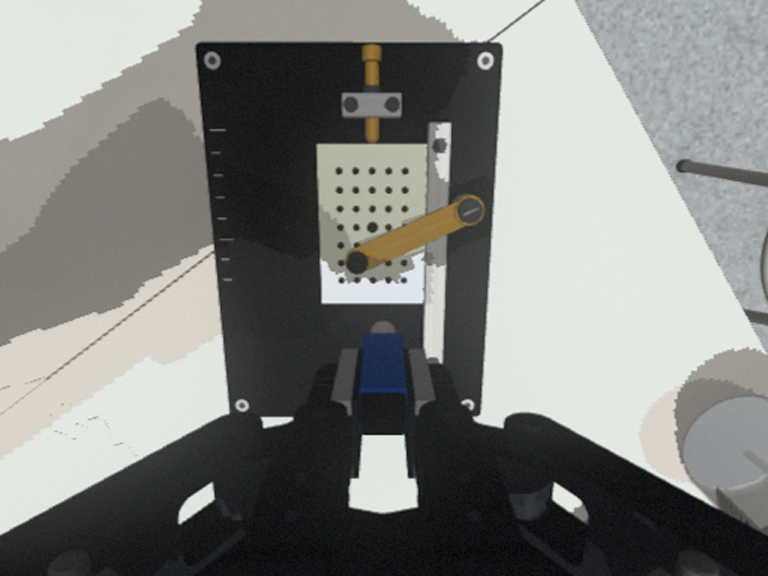

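>>> arm_command([
  {"tx":0,"ty":0,"tz":-10,"twist":0},
  {"tx":20,"ty":-12,"tz":-16,"twist":0},
  {"tx":45,"ty":-26,"tz":-16,"twist":-0.05},
  {"tx":75,"ty":-44,"tz":-16,"twist":-0.1},
  {"tx":105,"ty":-62,"tz":-16,"twist":-0.15},
  {"tx":135,"ty":-79,"tz":-16,"twist":-0.2},
  {"tx":165,"ty":-97,"tz":-16,"twist":-0.25},
  {"tx":195,"ty":-114,"tz":-16,"twist":-0.297},
  {"tx":220,"ty":-129,"tz":-16,"twist":-0.297},
  {"tx":235,"ty":-138,"tz":-16,"twist":-0.297},
  {"tx":240,"ty":-141,"tz":-16,"twist":-0.297},
  {"tx":240,"ty":-141,"tz":-16,"twist":-0.297},
  {"tx":240,"ty":-141,"tz":-16,"twist":-0.297},
  {"tx":240,"ty":-141,"tz":-16,"twist":-0.297},
])

```text
time: 24.13
eef_pos: [404.4, 289.2, 119.9]
ee_rot: [[0.049, 0.999, -0.001], [0.999, -0.049, -0.002], [-0.002, -0.0, -1.0]]
contact_force: [0.0, -0.3, -1.1]
width: 12.4
grasp_force: 78.1
```

Run:
```python
from h import *
np.set_printoptions(precision=3,suppress=True)
s=ctrl.get_state(); print(s['eef_pos'],s['ee_rot'])
R=np.array(s['ee_rot']); print('shift to grasp pose (tool)',R.T@(np.array([403.7,290.0,40.0])-s['eef_pos']))
```

```text
[404.435 289.179 119.886] [[ 0.049  0.999 -0.001]
 [ 0.999 -0.049 -0.002]
 [-0.002 -0.    -1.   ]]
shift to grasp pose (tool) [ 0.934 -0.74  79.885]
```

>>> arm_command([
  {"tx":0.9,"ty":-0.7,"tz":20,"twist":0},
  {"tx":0.9,"ty":-0.7,"tz":40,"twist":0},
  {"tx":0.9,"ty":-0.7,"tz":54,"twist":0},
  {"tx":0.9,"ty":-0.7,"tz":56,"twist":0},
  {"tx":0.9,"ty":-0.7,"tz":56,"twist":0},
  {"tx":0.9,"ty":-0.7,"tz":56,"twist":0},
])

```text
time: 24.63
eef_pos: [403.9, 291.7, 64.8]
ee_rot: [[0.048, 0.999, 0.0], [0.999, -0.048, -0.0], [-0.0, 0.0, -1.0]]
contact_force: [-0.2, 0.7, 0.1]
width: 12.1
grasp_force: 78.1
```

Run:
```python
from h import *
np.set_printoptions(precision=3,suppress=True)
s=ctrl.get_state(); R=np.array(s['ee_rot']); print('shift to grasp pose (tool)',R.T@(np.array([403.7,290.0,40.0])-s['eef_pos']))
i,T=cam('wrist'); im=ctrl.camera('wrist')
r=ctrl.trace('stand','wrist')
if r:
    c=max(cv2.findContours(r[0]['mask'].astype(np.uint8),0,2)[0],key=cv2.contourArea).reshape(-1,2)
    w=toz_T(i,T,c,20)[:,:2]; rc=cv2.minAreaRect(w.astype(np.float32)); print(r[0]['score'],rc)
```

```text
shift to grasp pose (tool) [-1.702 -0.131 24.829]
0.97 ((407.9300537109375, 311.0170593261719), (89.46582794189453, 55.665985107421875), 74.05326080322266)
```

>>> arm_command([
  {"tx":-1.7,"ty":-0.1,"tz":2,"twist":0},
  {"tx":-1.7,"ty":-0.1,"tz":4,"twist":0},
  {"tx":-1.7,"ty":-0.1,"tz":5,"twist":0},
  {"tx":-1.7,"ty":-0.1,"tz":5,"twist":0},
])

```text
time: 25.07
eef_pos: [403.1, 290.4, 59.2]
ee_rot: [[0.047, 0.999, -0.0], [0.999, -0.047, -0.0], [-0.0, -0.0, -1.0]]
contact_force: [0.6, 0.5, -1.3]
width: 12.5
grasp_force: 78.1
```

Run:
```python
from h import *
np.set_printoptions(precision=3,suppress=True)
s=ctrl.get_state(); R=np.array(s['ee_rot']); print('shift to grasp pose (tool)',R.T@(np.array([403.7,290.0,40.0])-s['eef_pos']),s['contact_force'])
```

```text
shift to grasp pose (tool) [-0.352  0.641 19.175] [ 0.557  0.53  -1.346]
```

>>> arm_command([
  {"tx":-0.3,"ty":0.5,"tz":2,"twist":0},
  {"tx":-0.3,"ty":0.5,"tz":4,"twist":0},
  {"tx":-0.3,"ty":0.5,"tz":6,"twist":0},
  {"tx":-0.3,"ty":0.5,"tz":8,"twist":0},
  {"tx":-0.3,"ty":0.5,"tz":9,"twist":0},
  {"tx":-0.3,"ty":0.5,"tz":10,"twist":0},
  {"tx":-0.3,"ty":0.5,"tz":10,"twist":0},
])

```text
time: 25.65
eef_pos: [403.5, 290.2, 49.0]
ee_rot: [[0.047, 0.999, -0.0], [0.999, -0.047, -0.0], [-0.0, -0.0, -1.0]]
contact_force: [0.0, -1.1, -0.1]
width: 12.5
grasp_force: 78.1
```

>>> arm_command([
  {"tx":0,"ty":0,"tz":2,"twist":0},
  {"tx":0,"ty":0,"tz":4,"twist":0},
  {"tx":0,"ty":0,"tz":6,"twist":0},
  {"tx":0,"ty":0,"tz":7.5,"twist":0},
  {"tx":0,"ty":0,"tz":8.5,"twist":0},
  {"tx":0,"ty":0,"tz":8.5,"twist":0},
])

```text
time: 26.15
eef_pos: [403.5, 290.1, 40.5]
ee_rot: [[0.047, 0.999, -0.0], [0.999, -0.047, -0.0], [-0.0, -0.0, -1.0]]
contact_force: [0.1, -0.1, -0.0]
width: 12.8
grasp_force: 78.1
```

>>> arm_command([
  {"tx":0,"ty":0,"tz":0,"twist":0},
  {"tx":0,"ty":0,"tz":0,"twist":0},
  {"tx":0,"ty":0,"tz":0,"twist":0},
  {"tx":0,"ty":0,"tz":0,"twist":0},
  {"tx":0,"ty":0,"tz":0,"twist":0},
  {"tx":0,"ty":0,"tz":-10,"twist":0},
  {"tx":0,"ty":0,"tz":-25,"twist":0},
  {"tx":0,"ty":0,"tz":-45,"twist":0},
  {"tx":0,"ty":0,"tz":-70,"twist":0},
  {"tx":0,"ty":0,"tz":-100,"twist":0},
  {"tx":0,"ty":0,"tz":-110,"twist":0},
  {"tx":0,"ty":0,"tz":-110,"twist":0},
], fingers=0)

```text
time: 27.15
eef_pos: [405.2, 291.4, 153.8]
ee_rot: [[0.047, 0.999, 0.005], [0.999, -0.047, 0.003], [0.003, 0.005, -1.0]]
contact_force: [0.3, 0.6, -0.6]
width: 42.6
grasp_force: 0.0
```

Run:
```python
from h import *
np.set_printoptions(precision=1,suppress=True)
s=ctrl.get_state();print(s['width'],s['eef_pos'])
ctrl.camera('wrist')
for o,z in [('stick',70),('stand',20)]:
    r=ctrl.trace(o,'wrist'); print(o,[(x['score'],x['box']) for x in r[:1]])
    if r:
        c=cv2.findNonZero(r[0]['mask'].astype(np.uint8)).reshape(-1,2); print(cv2.minAreaRect(toz('wrist',c,z)[:,:2].astype(np.float32)))
print('expected top corners px',proj('wrist',[[402.9+a,290.3+b,70] for a in(-7,7) for b in (-7,7)]), 'foot level 25',proj('wrist',[[403,290.3,25]]))
for n in ['scene','side']:
    ctrl.camera(n)
    for o in ['stick','mortar','beaker','plate']:
        r=ctrl.trace(o,n); print(n,o,[(round(x['score'],2),x['box']) for x in r[:1]])
```

```text
42.56196300558006 [405.2 291.4 153.8]
stick [(0.93, [244.1, 176.5, 263.0, 207.0])]
((401.8089904785156, 296.8193054199219), (21.131690979003906, 13.042215347290039), 86.77371215820312)
stand [(0.57, [216.2, 104.1, 299.5, 218.9])]
((405.5133361816406, 309.32769775390625), (89.60191345214844, 56.18967056274414), 74.60552215576172)
expected top corners px [[246.6 210. ]
 [245.5 191.6]
 [265.6 209.1]
 [264.9 190.7]] foot level 25 [[255.8 185.6]]
scene stick [(0.46, [178.8, 224.4, 185.1, 248.9])]
scene mortar [(0.7, [343.1, 166.8, 368.4, 186.2])]
scene beaker [(0.6, [192.2, 241.5, 215.0, 281.8])]
scene plate [(0.8, [229.5, 188.9, 260.0, 205.1])]
side stick [(0.6, [208.1, 265.0, 220.7, 285.9])]
side mortar [(0.98, [335.4, 157.6, 362.6, 179.9])]
side beaker [(0.43, [209.8, 266.5, 221.7, 289.0])]
side plate [(0.56, [239.7, 195.8, 268.3, 222.4])]
```

The stick stands upright in its bore where it began, the clip is across the plate, and nothing else has moved. Handing in.

```bash
python3 -c "
from plant import ctrl
print(ctrl.hand_in())"
```

```text
the job is handed in; nothing more can be done
None
```

I handed the job in with every step carried out, at about 27 s of the 72 s allowed; the judge returned no verdict. The plate was pressed at about 6 N against the rail and then the stop screw, the clip was swung to about 1.1 rad, and the stick is back upright in its bore; I could not measure whether the plate still touches the screw at 0.02 N, but the last close view showed it there.

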